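# Check the spring corners of a mirror mount

## Robot

A 6-joint arm with a two-finger parallel gripper is mounted at the origin on the work surface; the furniture and walls round the work are solid. World frame = base frame: x ahead of the robot, y to its left, z up, the work surface at z = 0. Lengths are in m, angles in rad, forces in N, time in s.
With the tool pointing down it reaches from about 0.275 to 0.825 m from the base axis. Payload 4.9 kg.
Tool frame: the origin (TCP) lies midway between the tips of the shut fingers; the grasp point (between the pads) lies 19 mm behind it (grip_point_offset is the distance from the TCP to the grasp point, in m); z points along the fingers, x is the direction in which the jaws open and shut, and the axes are right-handed (so a half turn about z gives the same grasp; the last joint's range is limited). The gripper opens to 85 mm and grips with 20 to 120 N. Pads are 22 mm wide; open, the fingers measure 114 mm over their backs; the gripper's body (76 mm by 85 mm) begins 54 mm behind the grasp point. The pads swing forward as they close: fully open they stand 13 mm farther back than shut.
Start: joints at [0.966, 0.326, -0.193, 1.052, 0, 1.437], TCP at [0.249, 0.49, 0.231] pointing down, gripper open.
Joint ranges: [-2.65, 2.65], [-0.97, 1.79], [-1.3, 1.35], [-1.93, 2.1], [-1.47, 1.37], [-3.14, 3.14]. Speed limits (rad/s): [2.57, 2.57, 3.14, 3.14, 3.14, 3.14].

## Interface

Orientations are given as a rotation vector (axis times angle).
In Python, from cell import * gives the robot as it stands. Calls block until the motion is done:
- movep(position, orientation): joint-space move of the TCP to a pose.
- move_l(position, velocity=0.15, rot=None, until_force=None): straight line of the TCP; rot=None keeps the orientation; velocity is the mean speed in m/s. With until_force (N) it stops when the force on the tool has changed by that much, and returns True; else False.
- set_joints(angles): joint-space move.
- let_go() and grab(newtons=None): open the fingers fully, or close them until they stop; newtons is the grip in N (None keeps the last).
- sleep(seconds).
- ik(position, orientation): joint angles nearest the present ones, or None.
- get_state(): the state.
- grab_frame(name): name is "side" or "top" or "wrist"; returns a dict with "img" (420x560x3 uint8, red, green, blue), "fx", "fy", "cx", "cy" (pixels), "cam_to_world" (4x4, takes a point from camera to world coordinates); the wrist camera has in their place "T_tool_cam" (4x4, takes a point from camera to tool coordinates, whose origin is the TCP and whose axes are the tool frame's). Camera axes: x right, y down, z forward; pixel columns grow to the right and rows downward; lengths in m; the calibration is good to about 2 mm. A picture is of the moment at which its call begins: read the wrist's pose just before it. There is no depth.
A pose or a line that the arm cannot do raises MotionError and nothing moves.
- sign_off(): hands the job in, once; it reports no verdict.
Trained networks look in the newest picture that a camera, given by its name, has taken for a name from the list of things; names that differ only in an ending like _2 or _b are one class to them, and where a whole thing is asked for, a point or a joint stands for the part that bears it (a point fixed in the world has none). Each returns a list of dicts, best first, with "score" (0 to 1); they miss things now and then, are a little off and sometimes report something else, mostly with a low value. They report only what shows in the picture. A call takes as long as a camera call.
- spot_in(camera, name): "centre" ([column, row] in pixels, amid what is visible of it).
- silhouettes(camera, name): "mask" (420x560 bool, what is visible of it) and "centre" ([column, row] in pixels, amid what is visible of it).
- tip_of(camera, name): "centre" ([column, row] in pixels: a listed point, or the origin of a listed thing).
The state is a dict: "clock": time; "q": joint angles; "joint_velocities": joint speeds; "tau": joint torques, N m; "position": TCP position; "eef_rot": TCP orientation; "contact_force": force on the tool from outside, world axes, zero at the start; "wrist_torque": the same for the moment, N m; "finger_gap": opening from 0.0 (shut) to 1.0 (fully open).
Only numpy, scipy, OpenCV 4.12 (cv2) and the standard library are available. Lean on these libraries where they do the work, as an engineer would, in place of code of your own. Each camera call takes 0.05 s, during which the arm holds its last target. There are 200 camera calls.

## Task

Check the two spring-backed corners of the mirror mount lying on the desk, one at a time: with a fingertip gently press the left rubber pad (as seen from the robot) straight down until its pointer is level with the black index bar on the scale beside it, not past it, keep it still there for a full second, and let it spring all the way back up; then do the same with the right pad. Only touch and press: do not touch the mirror, shift the index bars, or pick up or disturb the things standing around.

Things in the scene. Friction and masses are not known exactly. Their poses are not given: they have to be found in the camera images.
- mount: mirror mount, fixed, face up: grey base 140 x 140 x 12 mm, above it an aluminium tilt plate 140 x 140 x 8 mm (top 52 mm above the desk, reaching x -15..125, y -125..15 mm). Origin on the desk under the pivot ball (48 mm up), at the plate corner nearest the robot. +x points from the pivot to the left sprung corner (ahead, left), -y to the right one (ahead, right). A coil spring is under each pad.
- mirror: round flat mirror, 60 mm across and 3 mm thick, on the middle of the plate at mount x = 55, y = -55 mm; its top is 3.5 mm above the plate and 5.5 mm below the tops of the pads. Origin: centre of its underside. Not to be touched.
- left_pad (a point): centre of the top of the left press pad: a black domed rubber button, 24 mm across, standing 9 mm above the plate at its left sprung corner, 61 mm above the desk at rest. It lies on the mount's +x axis, 110 mm from the pivot, and moves with the plate.
- right_pad (a point): centre of the top of the right press pad: a black domed rubber button, 24 mm across, standing 9 mm above the plate at its right sprung corner, 61 mm above the desk at rest. It lies on the mount's -y axis, 110 mm from the pivot, and moves with the plate.
- left_pointer (a point): tip of the left pointer, a thin dark steel blade that sticks out of the plate beyond the left pad, 160 mm from the pivot along the mount's +x axis; 48 mm above the desk at rest. It moves with the plate and sinks about 1.45 mm for each mm that the pad is pressed.
- right_pointer (a point): tip of the right pointer, a thin dark steel blade that sticks out of the plate beyond the right pad, 160 mm from the pivot along the mount's -y axis; 48 mm above the desk at rest. It moves with the plate and sinks about 1.45 mm for each mm that the pad is pressed.
- left_mark (a point): middle of the left index bar: black, 54 mm wide, 4 mm high, clipped across the left scale, an upright open frame (two white ticked columns, 46 mm wide, top 66 mm above the desk, face 169 mm from the pivot, just beyond the pointer tip; ticks 4 mm apart). The bar stays put, its middle 12 to 26 mm below the resting pointer, different for each side and run. Site z axis vertical.
- right_mark (a point): middle of the right index bar: black, 54 mm wide, 4 mm high, clipped across the right scale, an upright open frame (two white ticked columns, 46 mm wide, top 66 mm above the desk, face 169 mm from the pivot, just beyond the pointer tip; ticks 4 mm apart). The bar stays put, its middle 12 to 26 mm below the resting pointer, different for each side and run. Site z axis vertical.
- left_tilt (a joint): tilt of the plate that lowers its left corner, rad: 0 at rest against its stop (it is sprung back to 0), growing as the left pad is pressed, hard stop at 0.22. Pointer and pad sink by their distance from the pivot times its sine. Spring force at the pad about 2 to 4 N at the start of travel, rising by about 0.3 N per mm.
- right_tilt (a joint): tilt of the plate that lowers its right corner, rad: 0 at rest against its stop (it is sprung back to 0), growing as the right pad is pressed, hard stop at 0.22. Pointer and pad sink by their distance from the pivot times its sine. Spring force at the pad about 2 to 4 N at the start of travel, rising by about 0.3 N per mm.
- cup_near: bystander: open sample cup, 45 mm across, 38 mm high, loose on the desk to the left of the mount; origin at the centre of its underside
- marker: bystander: blue and white marker pen lying loose between robot and mount, 19 x 125 x 20 mm; origin under its centre
- vial: bystander: vial with a blue screw cap, 32 mm across, 96 mm high, standing loose behind the mount; origin at the centre of its underside
- tube: bystander: capped sample tube lying loose to the right of the mount, 18 x 94 x 18 mm; origin under its centre
- sample_cup_3: bystander: open sample cup, 45 mm across, 38 mm high, standing loose behind the mount; origin at the centre of its underside

How it is judged:
By the outcome, as a careful person would: the job done as asked, in the order asked, and still so for the second after the job is handed in, with the robot touching nothing.
It also fails if it takes over 54 s, if anything falls off the work surface, if the arm or the gripper's body presses on something with over 40 N, if the wrist force passes 120 N, or if a joint passes its speed limit or range.

## Working session

There is one attempt and no reset: what is moved stays moved. The work goes in short steps, each a Python script; the robot and the scene stay as the last script left them, time stands still between calls to the robot, and variables do not carry over. Pictures are saved under pics/ and viewed, about 8 in all and at most 12, crops included, and the job is handed in when it is done.

```bash
mkdir -p pics; ls; python3 - <<'E'
from cell import *
import cv2,numpy as np
s=get_state();print(s['clock'],s['position'],s['eef_rot'],s['contact_force'])
ims=[]
for c in ['side','top']:
    f=grab_frame(c);print(c,f['fx'],f['cx'],f['cy'],np.round(f['cam_to_world'],4).tolist())
    cv2.imwrite(f'pics/{c}0.png',f['img'][:,:,::-1])
    for n in ['left_pad','right_pad','left_pointer','right_pointer','left_mark','right_mark','mount','mirror']:
        print(n,[(np.round(d['centre'],1).tolist(),round(d['score'],2)) for d in tip_of(c,n)[:2]])
print(get_state()['clock'])
E
```

```text
pics
0.0 [0.24915172 0.48969703 0.23050379] [ 2.67771242e+00  1.64168269e+00 -2.41194570e-03] [-0.23719531 -0.29431757  0.0061967 ]
side 402.5039547619784 276.50053358979477 208.81641464098814 [[0.9137, -0.2322, 0.3335, 0.3122], [-0.4063, -0.5294, 0.7447, -0.5414], [0.0036, -0.816, -0.5781, 0.5741], [0.0, 0.0, 0.0, 1.0]]
left_pad [([211.4, 267.6], 0.79)]
right_pad [([292.1, 291.9], 0.77), ([336.1, 237.9], 0.22)]
left_pointer [([206.3, 256.2], 0.77)]
right_pointer [([320.7, 288.3], 0.82)]
left_mark [([208.2, 264.8], 0.54)]
right_mark [([320.0, 296.6], 0.38)]
mount [([234.5, 337.0], 0.75)]
mirror [([254.0, 283.1], 0.93)]
top 419.2569941571696 279.31884507888674 216.54351998490043 [[-0.0092, -0.9912, 0.1323, 0.4738], [-0.9997, 0.0058, -0.0258, 0.0962], [0.0248, -0.1324, -0.9909, 0.9044], [0.0, 0.0, 0.0, 1.0]]
left_pad [([324.4, 296.9], 0.74), ([375.5, 245.1], 0.34)]
right_pad [([374.5, 238.6], 0.68)]
left_pointer [([294.5, 296.8], 0.64)]
right_pointer [([372.7, 215.6], 0.8)]
left_mark [([293.5, 302.0], 0.55), ([290.9, 154.9], 0.47)]
right_mark [([368.5, 214.0], 0.51), ([349.3, 138.6], 0.15)]
mount [([368.5, 298.0], 0.55)]
mirror [([347.6, 270.3], 0.7)]
0.9
```

```bash
python3 - <<'E'
import cv2,numpy as np
a=cv2.imread('pics/side0.png')[180:390,120:420];b=cv2.imread('pics/top0.png')[100:380,200:500]
cv2.imwrite('pics/c1.png',cv2.resize(a,None,fx=2.6,fy=2.6,interpolation=cv2.INTER_CUBIC))
cv2.imwrite('pics/c2.png',cv2.resize(b,None,fx=2.1,fy=2.1,interpolation=cv2.INTER_CUBIC))
E
```

```text
(no output)
```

View pics/c1.png

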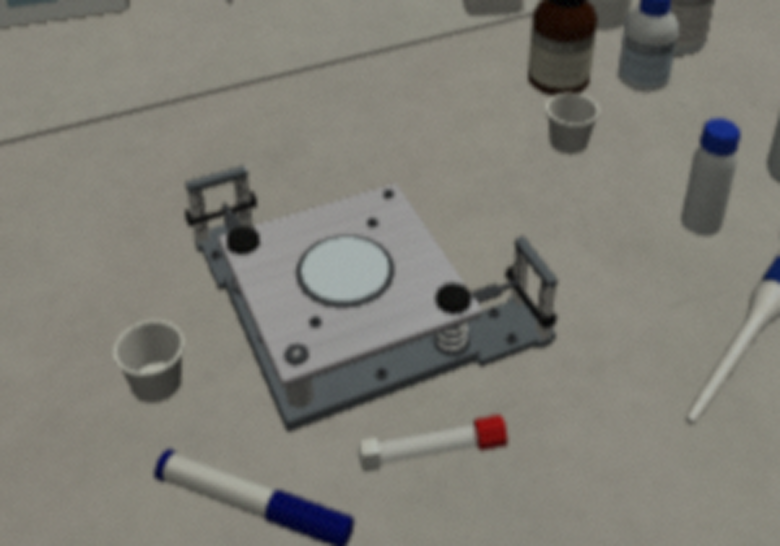

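View pics/c2.png

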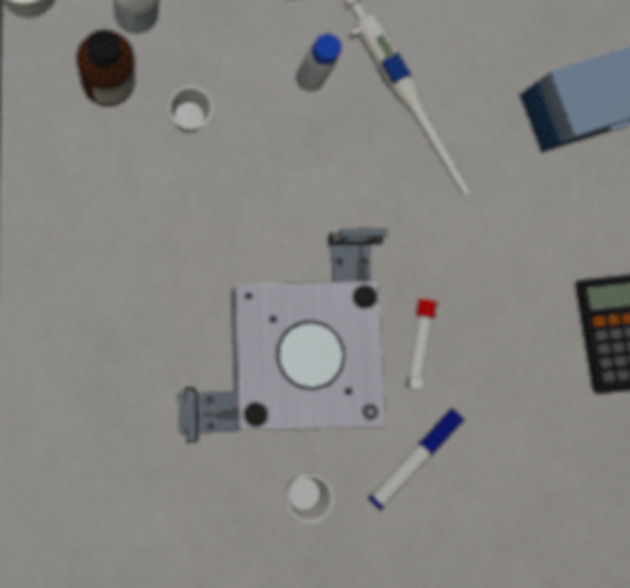

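Both pictures agree with the networks. The left pad is at top-image (322,297) and the right pad at (374,241). The pivot corner is near the robot, and the mount +x axis points roughly along world +y. Next I fit the mount pose and read the wrist camera geometry.

```bash
cat > h.py <<'E'
from cell import *
import cv2,numpy as np
from scipy.optimize import least_squares
from scipy.spatial.transform import Rotation as R
P={'left_pad':(.11,0,.061),'right_pad':(0,-.11,.061),'left_pointer':(.16,0,.048),'right_pointer':(0,-.16,.048),'mount':(0,0,0),'mirror':(.055,-.055,.052)}
def m2w(p,pose):
    x,y,a=pose;c,s=np.cos(a),np.sin(a);p=np.asarray(p,float)
    return np.array([x+c*p[0]-s*p[1],y+s*p[0]+c*p[1],p[2]])
def proj(f,T,p):
    q=np.linalg.inv(T)@np.r_[p,1];return np.array([f['fx']*q[0]/q[2]+f['cx'],f['fy']*q[1]/q[2]+f['cy']])
def wrist():
    s=get_state();f=grab_frame('wrist');T=np.eye(4);T[:3,:3]=R.from_rotvec(s['eef_rot']).as_matrix();T[:3,3]=s['position']
    return f,T@f['T_tool_cam']
E
python3 - <<'E'
from h import *
obs=[]
for c in ['side','top']:
    f=grab_frame(c)
    for n in P:
        d=tip_of(c,n)
        if d and d[0]['score']>.5: obs.append((c,n,f,d[0]['centre']))
r=lambda v:np.concatenate([proj(f,f['cam_to_world'],m2w(P[n],v))-ce for c,n,f,ce in obs])
o=least_squares(r,[.36,0,1.57],loss='soft_l1')
print(o.x);[print(c,n,np.round(e,1)) for (c,n,_,_),e in zip(obs,r(o.x).reshape(-1,2))]
for n in P: print(n,np.round(m2w(P[n],o.x),4))
np.save('pose.npy',o.x)
f,T=wrist();print(f['fx'],f['cx'],f['cy'],np.round(f['T_tool_cam'],3).tolist());print(get_state()['clock'])
E
```

```text
[ 0.42548698 -0.1188568   1.56736555]
side left_pad [-0.8 -0.6]
side right_pad [3.2 1.3]
side left_pointer [-1.9  0.8]
side right_pointer [0.1 3.4]
side mount [-1.5 -0.3]
side mirror [ 1.1 -2.3]
top left_pad [-3.3  3.7]
top right_pad [0.2 0.1]
top left_pointer [ 1.8 -0.3]
top right_pointer [-1.4 -3.4]
top mount [-1.6  0.3]
top mirror [ 2.7 -1.7]
left_pad [ 0.4259 -0.0089  0.061 ]
right_pad [ 0.5355 -0.1192  0.061 ]
left_pointer [0.426  0.0411 0.048 ]
right_pointer [ 0.5855 -0.1194  0.048 ]
mount [ 0.4255 -0.1189  0.    ]
mirror [ 0.4807 -0.064   0.052 ]
292.06578432915643 279.79595491178736 207.93084945053917 [[1.0, -0.001, -0.0, 0.0], [0.001, 0.946, 0.324, -0.084], [-0.0, -0.324, 0.946, -0.143], [0.0, 0.0, 0.0, 1.0]]
1.65
```

```bash
cat >> h.py <<'E'
def view(side,pose,tilt=31,dist=.24):
    """tool pose so that the wrist camera looks outward and down at the scale face"""
    u=m2w((1,0,0) if side=='left' else (0,-1,0),(0,0,pose[2]));t=np.radians(tilt);Z=np.array([0,0,1.])
    tz=np.sin(t)*u-np.cos(t)*Z; ty=np.cos(t)*u+np.sin(t)*Z
    Rm=np.c_[np.cross(ty,tz),ty,tz]
    b=m2w((.169,0,.038) if side=='left' else (0,-.169,.038),pose)
    C=np.array(TTC)
    return b-Rm@(C[:3,3]+dist*C[:3,2]), R.from_matrix(Rm).as_rotvec()
TTC=[[1,0,0,0],[0,.946,.324,-.084],[0,-.324,.946,-.143],[0,0,0,1]]
E
python3 - <<'E'
from h import *
pose=np.load('pose.npy')
for s in ['left','right']:
    for t in (31,20):
        p,r=view(s,pose,t);print(s,t,p,r,ik(p,r),ik(p+[0,0,.08],r))
E
```

```text
left 31 [0.42593664 0.01220735 0.11325018] [0.00519154 3.02644673 0.83930796] [-0.49133224  0.38911213 -0.58925037  0.86698803  0.47230785 -2.12516135] [-0.49133224  0.28092953 -0.49666262  1.06775838  0.47230785 -2.12516135]
left 20 [0.42598829 0.02726265 0.11910597] [0.00530618 3.09327369 0.54542761] [-0.34902206  0.28419734 -0.6364481   0.77282777  0.32762822 -1.9366903 ] [-0.34902206  0.18254765 -0.52788305  0.98304252  0.32762822 -1.9366903 ]
right 31 [ 0.55655114 -0.11930645  0.11325018] [1.91904034 1.91246781 0.53037426] [-0.46574572  0.22791212 -0.88442325 -0.03495478  0.23178783 -0.40369597] [-0.46574572  0.08452167 -0.77993827  0.21292064  0.23178783 -0.40369597]
right 20 [ 0.57160643 -0.11935811  0.11910597] [2.03486083 2.02789161 0.35757201] [-0.40220048  0.2900921  -0.6454751   0.31160811  0.13319473 -0.37699596] [-0.40220048  0.18601829 -0.53865309  0.52250395  0.13319473 -0.37699596]
```

```bash
python3 - <<'E'
from h import *
import pickle
pose=np.load('pose.npy')
p,r=view('left',pose);
grab(20)
movep(p+[0,0,.08],r);move_l(p)
D={}
def look(s):
    f,T=wrist();D[s]=(f,T);cv2.imwrite(f'pics/w_{s}.png',f['img'][::-1,::-1,::-1])
    for n in [s+'_pad',s+'_pointer',s+'_mark']: print(n,[(np.round(d['centre'],1).tolist(),round(d['score'],2)) for d in tip_of('wrist',n)[:2]],(np.round(proj(f,T,m2w(P[n],pose)),1) if n in P else ''))
look('left')
move_l(p+[0,0,.08])
p,r=view('right',pose)
movep(p+[0,0,.08],r);move_l(p)
look('right')
move_l(p+[0,0,.08])
pickle.dump(D,open('D.pkl','wb'))
s=get_state();print(s['clock'],s['contact_force'],s['finger_gap'])
a=cv2.imread('pics/w_left.png')[80:380,80:480];b=cv2.imread('pics/w_right.png')[80:380,80:480]
cv2.imwrite('pics/w1.png',cv2.resize(a,None,fx=2,fy=2,interpolation=cv2.INTER_CUBIC));cv2.imwrite('pics/w2.png',cv2.resize(b,None,fx=2,fy=2,interpolation=cv2.INTER_CUBIC))
E
```

```text
left_pad [([277.8, 173.9], 0.61)] [279.4 173. ]
left_pointer [([281.2, 212.9], 0.66)] [279.5 209. ]
left_mark [([279.0, 198.0], 0.84)] 
right_pad [([284.6, 178.1], 0.86), ([177.1, 55.0], 0.7)] [279.3 174.1]
right_pointer [([287.2, 207.8], 0.92)] [279.4 209.7]
right_mark [([284.4, 192.6], 0.71)] 
10.05 [-0.01878598 -0.2379985  -0.13397667] 0.0025828413026343544
```

View pics/w1.png

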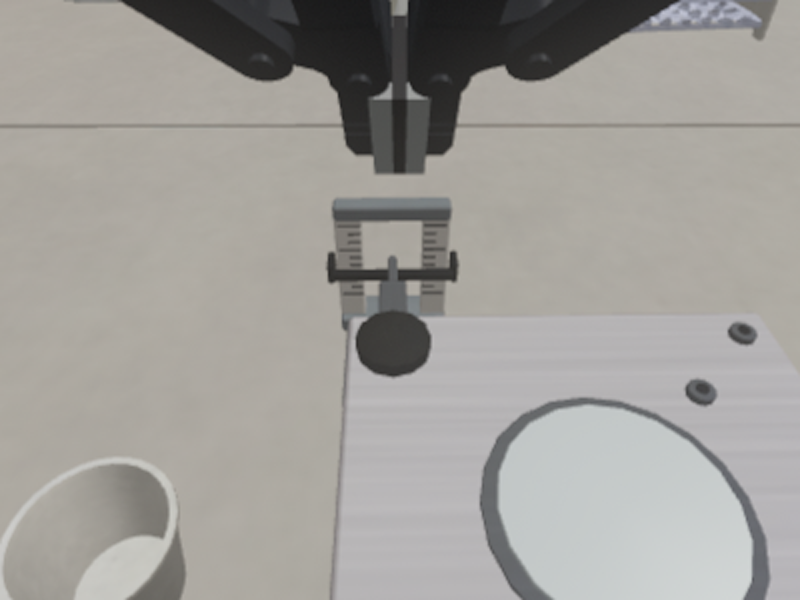

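View pics/w2.png

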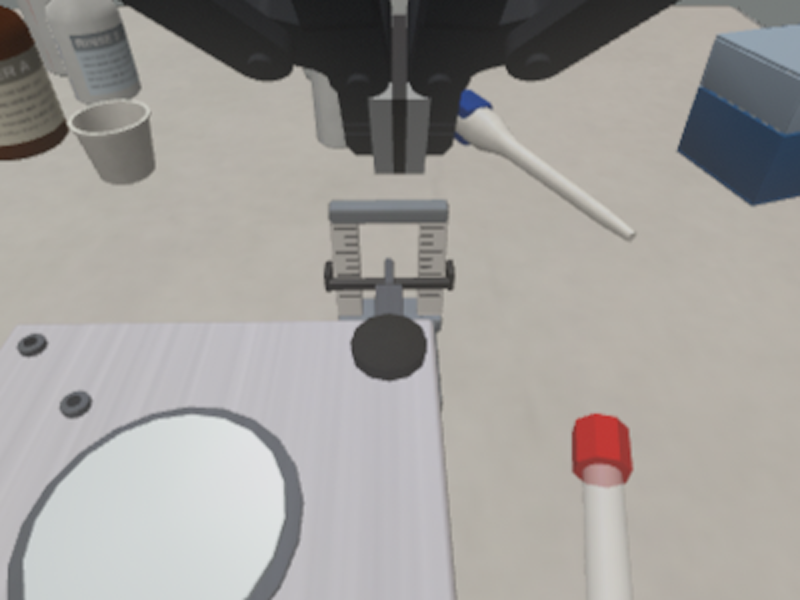

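The wrist views show both scales. In the left crop the bar is about row 274, with the pointer tip at (392,258). In the right crop the bar is about row 283, with the tip at (389,262). I need sub-pixel rows, so I'm enlarging both and taking intensity profiles.

```bash
python3 - <<'E'
from h import *
import pickle
D=pickle.load(open('D.pkl','rb'));out=[]
for s in ['left','right']:
    im=cv2.imread(f'pics/w_{s}.png')
    c=im[174:274,236:312]
    out.append(cv2.resize(c,None,fx=5.2,fy=5.9,interpolation=cv2.INTER_NEAREST))
    g=im.mean(2)
    print(s,'flipped rows 176..246; bar-gap cols, full row band')
    a=g[176:246]
    # columns for: left tick column outer, open gap left, gap right
    xs={'left':(248,252,264,286,298),'right':(246,251,262,286,297)}[s]
    for r in range(176,246): print(r,*[int(g[r,x-1:x+2].mean()) for x in xs],int(g[r,276 if s=='left' else 274]))
cv2.imwrite('pics/z.png',np.hstack(out))
E
```

```text
left flipped rows 176..246; bar-gap cols, full row band
176 166 166 167 165 164 168
177 166 167 167 164 164 166
178 159 158 154 154 152 155
179 140 138 131 133 130 134
180 125 127 128 127 128 128
181 123 127 128 128 128 128
182 123 127 128 126 126 126
183 119 122 123 120 118 121
184 105 107 107 103 100 104
185 85 86 86 83 81 84
186 76 76 77 76 77 76
187 77 76 76 76 77 76
188 76 76 76 76 76 76
189 80 75 75 74 74 74
190 97 90 111 128 97 129
191 114 113 152 164 108 165
192 109 100 165 164 74 166
193 106 91 165 163 95 165
194 123 121 164 163 122 164
195 125 121 164 163 117 163
196 126 120 164 164 108 163
197 126 118 164 165 112 164
198 125 120 163 165 122 165
199 127 121 163 165 120 165
200 129 120 165 165 112 166
201 130 119 166 165 112 166
202 132 120 166 165 122 166
203 132 122 165 166 108 166
204 129 100 165 166 82 166
205 126 91 165 165 102 167
206 125 121 165 165 122 166
207 117 121 165 164 117 149
208 117 121 165 165 112 110
209 111 122 164 166 118 99
210 105 121 164 166 122 97
211 103 122 165 166 118 98
212 97 121 165 167 114 97
213 101 122 165 156 105 97
214 86 101 138 114 74 97
[... 2020 characters left out ...]
9 95 101 84 77 104
220 86 86 83 80 78 104
221 84 81 79 73 69 98
222 61 59 57 55 55 96
223 56 55 54 54 55 103
224 64 69 83 107 91 103
225 127 118 139 158 132 103
226 168 146 166 174 131 103
227 175 122 166 174 101 103
228 174 112 158 162 122 103
229 174 146 139 141 145 103
230 174 146 130 136 145 104
231 174 147 129 135 145 104
232 175 146 130 135 145 103
233 176 146 131 135 145 103
234 176 147 131 135 145 104
235 175 146 132 134 145 104
236 175 147 133 135 148 91
237 174 141 135 137 147 68
238 174 135 136 135 139 64
239 173 140 131 130 134 64
240 180 167 115 110 123 64
241 189 190 90 79 116 64
242 190 191 65 63 114 65
243 190 191 66 63 112 64
244 190 191 66 63 109 65
245 190 190 67 63 113 66
```

View pics/z.png

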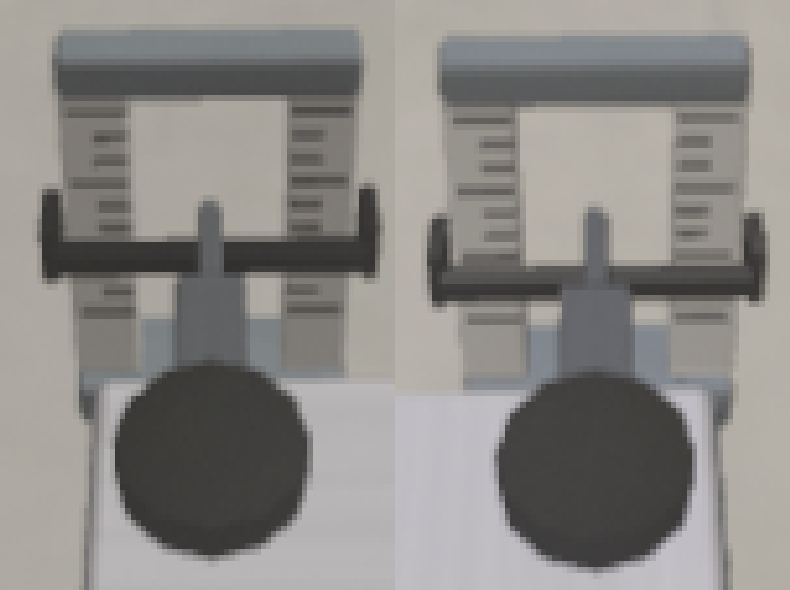

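```bash
cat > fit.py <<'E'
from h import *
import pickle
D=pickle.load(open('D.pkl','rb'));pose=np.load('pose.npy')
obs={'left':dict(tip=207.5,plate=237.8,bar=(214.2,217.0,219.9),ticks={60:192.3,56:196.4,52:200.5,48:204.3,44:208.3,40:212.3,28:222.9,24:226.2}),
'right':dict(tip=209.0,plate=240.0,bar=(218.4,221.5,224.3),ticks={60:193.7,56:197.7,52:201.6,48:205.5,44:209.4,36:216.8,24:227.6})}
for s in obs:
    o=obs[s];f,T=D[s]
    def row(r,z,v):   # v: row shift px, dr mm, dz mm
        r=(r+v[1])/1e3;p=m2w((r,0,(z+v[2])/1e3) if s=='left' else (0,-r,(z+v[2])/1e3),pose)
        return 419-(proj(f,T,p)[1]+v[0])
    for ph in (-4,0,4,None):
        def res(v):
            zb,d=v[3],v[4];t=v[5] if ph is None else ph
            e=[(row(160,48.5,v)-o['tip'])/.3,(row(125,52,v)-o['plate'])/.3]
            e+=[(row(169,z+t,v)-r)/.2 for z,r in o['ticks'].items()]
            e+=[(row(169,zb+2,v)-o['bar'][0])/.3,(row(169-d,zb-2,v)-o['bar'][2])/.3,(row(169-d,zb+2,v)-o['bar'][1])/.6]
            return np.r_[e,v[0]/3,v[1]/4,v[2]/2,(d-3)/2,(v[5]/4)]
        r=least_squares(res,[0,0,0,33,3,0]);print(s,ph,np.round(r.x,2),'cost',round(r.cost,2),'66->',round(row(169,66,r.x),1),np.round(r.fun[:2]*.3,2),np.round(r.fun[2:],1))
E
python3 fit.py
```

```text
left -4 [ 4.09 -4.03  1.41 31.69  2.7   0.  ] cost 3.84 66-> 181.6 [-0.07 -0.17] [ 0.3  0.4  0.   0.7 -0.1 -1.2 -0.1  0.7 -0.   0.5 -1.   1.4 -1.   0.7
 -0.2  0. ]
left 0 [-8.58  9.27  0.13 35.47  2.92  0.  ] cost 63.73 66-> 185.8 [ 3.06 -0.04] [-0.7 -0.6 -1.  -0.3 -1.1 -2.2 -0.9 -0.1  0.   0.5 -1.  -2.9  2.3  0.1
 -0.   0. ]
left 4 [-20.62  24.05  -1.95  39.19   3.2    0.  ] cost 267.12 66-> 190.0 [6.13 0.24] [-1.  -1.2 -1.7 -1.2 -2.1 -3.4 -2.4 -1.6  0.   0.5 -1.  -6.9  6.  -1.
  0.1  0. ]
left None [ 2.9  -2.86  1.33 32.04  2.71 -3.63] cost 3.71 66-> 182.0 [ 0.22 -0.16] [ 0.2  0.3 -0.1  0.6 -0.1 -1.3 -0.2  0.6 -0.   0.5 -1.   1.  -0.7  0.7
 -0.1 -0.9]
right -4 [ 5.87 -7.69  0.61 28.37  2.95  0.  ] cost 6.2 66-> 182.9 [-0.21 -0.28] [-0.6 -0.   0.6  0.7  0.4  0.6 -0.5  0.   0.5 -1.   2.  -1.9  0.3 -0.
  0. ]
right 0 [-6.44  5.38 -1.05 32.13  3.19  0.  ] cost 54.11 66-> 187.0 [ 2.89 -0.19] [-1.6 -1.1 -0.5 -0.4 -0.7 -0.4 -1.4  0.   0.5 -1.  -2.1  1.3 -0.5  0.1
  0. ]
right 4 [-17.93  19.94  -3.74  35.76   3.49   0.  ] cost 241.51 66-> 191.3 [5.91 0.01] [-1.9 -1.7 -1.3 -1.4 -1.9 -2.  -3.3  0.1  0.5 -1.  -6.   5.  -1.9  0.2
  0. ]
right None [ 3.76 -5.6   0.4  29.01  2.99 -3.33] cost 4.67 66-> 183.6 [ 0.31 -0.27] [-0.8 -0.3  0.4  0.5  0.3  0.5 -0.6  0.   0.5 -1.   1.3 -1.4  0.2 -0.
 -0.8]
```

```bash
python3 - <<'E'
from h import *
import pickle
D=pickle.load(open('D.pkl','rb'));pose=np.load('pose.npy')
for s,dy in (('right',0),('left',0)):
    p,r=view(s,pose,45,.24)
    movep(p+[0,0,.08],r);move_l(p)
    f,T=wrist();D[s+'2']=(f,T);cv2.imwrite(f'pics/w_{s}2.png',f['img'][::-1,::-1,::-1])
    for n in [s+'_pad',s+'_pointer',s+'_mark']: print(n,[(np.round(d['centre'],1).tolist(),round(d['score'],2)) for d in tip_of('wrist',n)[:2]],(np.round(proj(f,T,m2w(P[n],pose)),1) if n in P else ''))
    move_l(p+[0,0,.08])
pickle.dump(D,open('D.pkl','wb'));print(get_state()['clock'])
out=[]
for s in ['left','right']:
    im=cv2.imread(f'pics/w_{s}2.png');out.append(cv2.resize(im[170:270,236:312],None,fx=5.2,fy=5.9,interpolation=cv2.INTER_NEAREST))
    g=im.mean(2);xs=[250,254,264,286,294,298,274,276,277]
    print(s,xs)
    for r in range(172,252): print(r,*[int(g[r,x-1:x+2].mean()) for x in xs[:6]],*[int(g[r,x]) for x in xs[6:]])
cv2.imwrite('pics/z2.png',np.hstack(out))
E
```

```text
right_pad [([284.0, 198.8], 0.92)] [279.7 197.3]
right_pointer [([287.4, 200.2], 0.75), ([285.2, 211.3], 0.6)] [279.7 213. ]
right_mark [] 
left_pad [([281.6, 197.1], 0.59)] [279.3 197.5]
left_pointer [([283.6, 217.8], 0.67)] [279.4 213.1]
left_mark [] 
15.4083
left [250, 254, 264, 286, 294, 298, 274, 276, 277]
172 172 172 173 171 171 171 171 171 171
173 171 172 172 171 171 171 171 172 171
174 172 172 171 171 171 171 172 171 171
175 172 172 171 167 167 168 172 167 167
176 160 158 161 156 154 154 163 157 157
177 136 134 140 142 137 137 142 143 142
178 131 131 132 132 132 132 132 133 132
179 127 127 129 128 128 128 128 128 128
180 114 114 116 113 112 112 114 114 113
181 95 95 95 93 92 93 94 94 94
182 83 83 84 83 83 84 83 84 84
183 83 83 84 84 84 84 84 83 83
184 83 83 84 83 84 84 83 83 83
185 83 83 84 84 83 84 82 82 83
186 82 82 82 81 81 82 80 81 80
187 100 99 118 120 106 106 118 118 118
188 124 125 159 160 131 131 159 159 159
189 119 117 171 170 112 113 171 171 171
190 93 87 171 170 90 90 171 172 172
191 113 111 171 171 121 122 172 172 172
192 133 133 171 171 133 134 172 172 172
193 13
[... 4531 characters left out ...]
 197 128 69 66 177 155 69 68 67
234 197 135 68 66 178 155 68 68 67
235 197 141 69 64 185 153 68 68 68
236 197 158 68 63 194 153 68 67 67
237 197 167 66 62 198 152 67 67 66
238 197 180 65 62 198 153 66 65 64
239 197 193 65 62 198 154 65 65 65
240 197 196 65 62 199 157 65 64 64
241 197 198 66 68 199 158 64 64 64
242 198 198 65 104 199 157 65 65 65
243 198 198 69 161 199 156 65 65 65
244 198 198 136 194 199 151 65 65 69
245 198 198 185 200 199 153 111 152 154
246 198 198 196 200 199 153 171 195 196
247 198 198 196 200 199 158 196 195 196
248 198 198 196 200 200 163 196 195 196
249 198 198 197 200 200 168 196 195 196
250 198 197 196 200 199 171 195 195 196
251 198 197 196 199 200 174 196 195 196
```

View pics/z2.png

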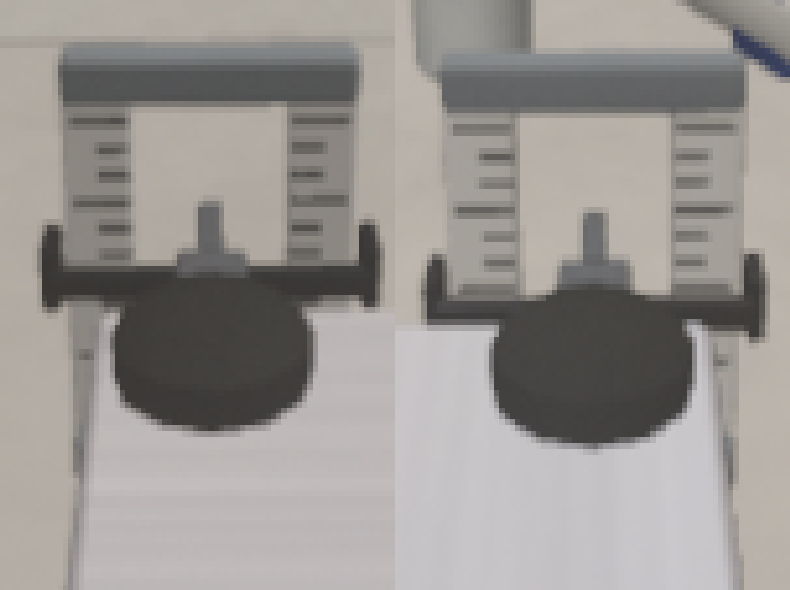

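```bash
cat > fit2.py <<'E'
from h import *
import pickle
D=pickle.load(open('D.pkl','rb'));pose=np.load('pose.npy')
# (view suffix, r, z or key, row)
O={'left':[('',dict(tip=207.5,plate=237.8,bt=214.2,bb=219.9,t={60:192.3,56:196.4,52:200.5,48:204.3,44:208.3,40:212.3,28:222.9,24:226.2})),
 ('2',dict(tip=203.9,plate=222.3,bt=214.6,bb=220.3,t={60:190.1,56:194.5,52:199.0,48:203.6,44:208.1,40:212.4}))],
'right':[('',dict(tip=209.1,plate=240.0,bt=218.5,bb=224.4,t={60:193.6,56:197.7,52:201.6,48:205.5,44:209.4,36:216.8,24:227.5})),
 ('2',dict(tip=205.4,plate=224.5,bt=219.6,bb=None,t={60:191.4,56:196.1,52:200.6,48:205.2,44:209.6,40:214.1}))]}
def row(s,k,r,z,v,sh):
    f,T=D[s+k];r=(r+v[0])/1e3;z=(z+v[1])/1e3
    return 419-proj(f,T,m2w((r,0,z) if s=='left' else (0,-r,z),pose))[1]-sh
for s in O:
  for th in (0,.5,1):
   for sp in (1,5):
    def res(v):
        e=[v[0]/5,v[1]/2,v[2]/sp,v[3]/sp,(v[6]-3)/1.5]
        for i,(k,o) in enumerate(O[s]):
            R_=lambda r,z:row(s,k,r,z,v,v[2+i])
            e+=[(R_(160,48+th)-o['tip'])/.3,(R_(125,52)-o['plate'])/.5,(R_(169,v[5]+2)-o['bt'])/.3]
            if o['bb']:e.append((R_(169-v[6],v[5]-2)-o['bb'])/.3)
            e+=[(R_(169,z+v[4])-r)/.3 for z,r in o['t'].items()]
        return np.array(e)
    r=least_squares(res,[0,0,0,0,-2,32,3]);C=np.linalg.inv(r.jac.T@r.jac)
    print(s,th,sp,'dr,dz,sh1,sh2,phase,zb,d',np.round(r.x,2),'sd',round(C[5,5]**.5,2),'cost',round(r.cost,2))
# pose refit with wrist points
ws=[('left','left_pad',277.8,173.9),('left','left_pointer',281.2,212.9),('left2','left_pad',281.6,197.1),('right','right_pad',284.6,178.1),('right','right_pointer',287.2,207.8),('right2','right_pad',284,198.8)]
q=lambda v:np.concatenate([proj(*D[k],m2w(P[n],v))-(a,b) for k,n,a,b in ws])
o=least_squares(q,pose);print(o.x,np.round(q(o.x).reshape(-1,2),1).tolist());np.save('pose2.npy',o.x)
E
python3 fit2.py
```

```text
left 0 1 dr,dz,sh1,sh2,phase,zb,d [-0.98  1.59  1.16  0.35 -3.67 32.33  2.68] sd 0.27 cost 10.68
left 0 5 dr,dz,sh1,sh2,phase,zb,d [-3.54  0.18  4.88  3.68 -4.01 31.99  2.67] sd 0.3 cost 7.32
left 0.5 1 dr,dz,sh1,sh2,phase,zb,d [-0.31  1.06  0.77  0.17 -3.28 32.7   2.69] sd 0.27 cost 6.3
left 0.5 5 dr,dz,sh1,sh2,phase,zb,d [-1.94  0.18  3.1   2.25 -3.5  32.48  2.69] sd 0.3 cost 4.97
left 1 1 dr,dz,sh1,sh2,phase,zb,d [ 0.39  0.51  0.38 -0.   -2.89 33.06  2.71] sd 0.27 cost 3.6
left 1 5 dr,dz,sh1,sh2,phase,zb,d [-0.31  0.17  1.33  0.83 -2.98 32.97  2.7 ] sd 0.3 cost 3.36
right 0 1 dr,dz,sh1,sh2,phase,zb,d [-3.84  1.54  1.42  0.43 -3.55 29.18  3.26] sd 0.28 cost 11.96
right 0 5 dr,dz,sh1,sh2,phase,zb,d [-6.88 -0.28  6.04  4.62 -3.97 28.72  3.31] sd 0.32 cost 6.87
right 0.5 1 dr,dz,sh1,sh2,phase,zb,d [-3.14  0.98  1.02  0.25 -3.16 29.54  3.26] sd 0.28 cost 7.03
right 0.5 5 dr,dz,sh1,sh2,phase,zb,d [-5.26 -0.28  4.22  3.15 -3.45 29.23  3.3 ] sd 0.32 cost 4.59
right 1 1 dr,dz,sh1,sh2,phase,zb,d [-2.41  0.4   0.62  0.08 -2.76 29.9   3.27] sd 0.28 cost 3.78
right 1 5 dr,dz,sh1,sh2,phase,zb,d [-3.62 -0.28  2.4   1.68 -2.92 29.73  3.29] sd 0.32 cost 3.01
[ 0.42735994 -0.11753244  1.58734415] [[2.2, 0.6], [0.1, -2.9], [-1.8, 1.4], [0.4, -1.8], [-2.0, 3.4], [1.5, -0.0]]
```

Joint fit over the two elevations puts the bar middles at about z = 32.6 mm (left) and 29.5 mm (right). Next I hover over the left pad to refine its position.

```bash
cat >> h.py <<'E'
def down(side,pose):
    "tool straight down, camera to the side of the pointer"
    a=pose[2]; ty=np.array([np.sin(a),-np.cos(a),0]) if side=='left' else np.array([np.cos(a),np.sin(a),0]);tz=np.array([0,0,-1.])
    return R.from_matrix(np.c_[np.cross(ty,tz),ty,tz]).as_rotvec()
def hover(side,xy,pose):
    r=down(side,pose);print('ik',ik([*xy,.11],r))
    movep([*xy,.16],r);move_l([*xy,.10]);f,T=wrist()
    cv2.imwrite(f'pics/hov_{side}.png',f['img'][:,:,::-1]);n=side+'_pad'
    for d in tip_of('wrist',n)[:2]:
        c=d['centre'];v=T[:3,:3]@[(c[0]-f['cx'])/f['fx'],(c[1]-f['cy'])/f['fy'],1]
        print(n,np.round(c,1),round(d['score'],2),'xy',np.round((T[:3,3]+v*(.061-T[2,3])/v[2])[:2],4),'model',m2w(P[n],pose)[:2])
    for d in silhouettes('wrist',n)[:1]:
        m=d['mask'];ys,xs=np.nonzero(m);c=[(xs.min()+xs.max())/2,(ys.min()+ys.max())/2];v=T[:3,:3]@[(c[0]-f['cx'])/f['fx'],(c[1]-f['cy'])/f['fy'],1]
        print('mask',m.sum(),c,xs.min(),xs.max(),ys.min(),ys.max(),'xy',np.round((T[:3,3]+v*(.058-T[2,3])/v[2])[:2],4))
    print(get_state()['clock'],get_state()['contact_force'],get_state()['position'])
E
python3 - <<'E'
from h import *
pose=np.load('pose2.npy');hover('left',m2w(P['left_pad'],pose)[:2],pose)
E
```

```text
ik [-0.19153776  0.23450972 -0.67425085  0.66203576  0.         -0.20808559]
left_pad [276.9 234.2] 0.81 xy [ 0.4226 -0.0091] model [ 0.42553976 -0.0075475 ]
left_pad [157.  205.4] 0.5 xy [ 0.4032 -0.088 ] model [ 0.42553976 -0.0075475 ]
mask 18513 [np.float64(225.5), np.float64(285.5)] 102 349 206 365 xy [ 0.4656 -0.0464]
17.975 [ 0.76348264 -0.2813894   0.1442324 ] [ 0.42650039 -0.00778181  0.10095901]
```

View pics/hov_left.png

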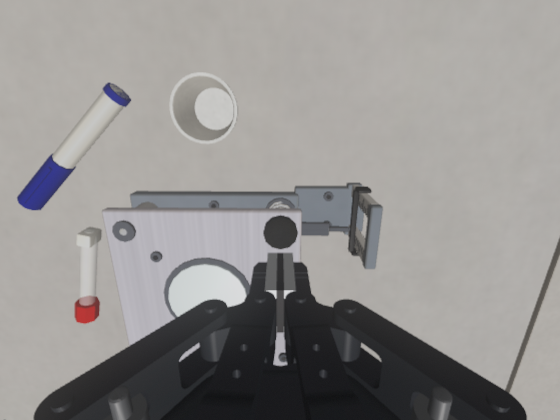

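The picture shows the left pad at about (280.5, 232), the shut fingertips at (280, 254), the pointer to the right at rows 225–233, and the scale at column 355–378. I correct the aim to x ≈ 0.423, touch the pad and press partway.

```bash
cat >> h.py <<'E'
def st(tag=''):
    s=get_state();print(tag,round(s['clock'],2),np.round(s['position']*1e3,2),'F',np.round(s['contact_force'],2));return s
def snap(n):
    f,T=wrist();cv2.imwrite(f'pics/{n}.png',f['img'][:,:,::-1])
def touch(side,xy):
    st('hover');move_l([*xy,.068],.06);sleep(.2);st('above');snap(side+'_p0')
    print('hit',move_l([*xy,.055],.008,until_force=1.0));sleep(.2);s=st('touch');snap(side+'_p1')
    return s
E
python3 - <<'E'
from h import *
xy=[.423,-.0075]
s=touch('left',xy);z0=s['position'][2]
move_l([*xy,z0-.006],.015);sleep(.2);st('6mm');snap('left_p2')
E
```

```text
hover 17.98 [426.5   -7.78 100.96] F [ 0.76 -0.28  0.14]
above 18.86 [423.39  -7.57  68.32] F [-0.2   0.37 -0.22]
hit True
touch 20.1 [422.73  -7.43  60.01] F [-0.31 -0.33  2.64]
6mm 20.89 [422.93  -7.22  54.02] F [-0.31  3.58  5.18]
```

```bash
python3 - <<'E'
import cv2,numpy as np
o=[]
for k in '012':
    im=cv2.imread(f'pics/left_p{k}.png')[170:300,285:395];o.append(cv2.resize(im,None,fx=2.4,fy=4,interpolation=cv2.INTER_CUBIC))
cv2.imwrite('pics/lp.png',np.hstack(o))
E
```

```text
(no output)
```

View pics/lp.png

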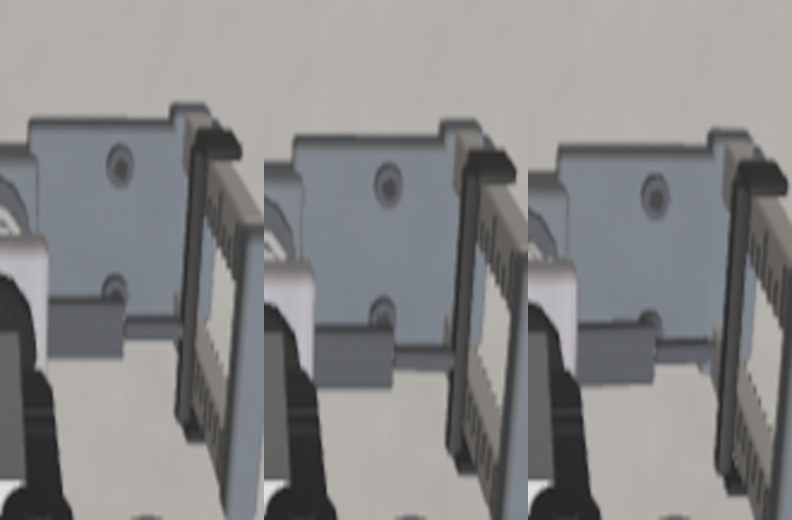

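```bash
cat > drop.py <<'E'
from h import *
f=grab_frame('wrist')
def blade(side,k,cols):
    g=cv2.imread(f'pics/{side}_p{k}.png').mean(2)
    return [[c]+g[244:268,c].astype(int).tolist() for c in cols]
if __name__=='__main__':
    print(list(range(244,268)))
    for k,cols in (('0',(340,350)),('1',(344,354)),('2',(342,352))):
        for b in blade('left',k,cols): print(k,b)
    Rm=R.from_rotvec(down('left',np.load('pose2.npy'))).as_matrix()
    for pos in ([.42339,-.00757,.06832],[.42273,-.00743,.06001],[.42293,-.00722,.05402]):
        T=np.eye(4);T[:3,:3]=Rm;T[:3,3]=pos
        for dz in (0,4,8,10): print(dz,np.round(proj(f,T@f['T_tool_cam'],[.423,.0425,.048-dz/1e3]),1),end=' ')
        print()
E
python3 drop.py
```

```text
[244, 245, 246, 247, 248, 249, 250, 251, 252, 253, 254, 255, 256, 257, 258, 259, 260, 261, 262, 263, 264, 265, 266, 267]
0 [340, 130, 129, 130, 130, 112, 77, 74, 92, 99, 100, 100, 151, 173, 172, 172, 172, 173, 173, 173, 173, 173, 173, 173, 173]
0 [350, 131, 131, 131, 131, 112, 77, 73, 92, 99, 100, 100, 150, 171, 171, 171, 170, 170, 170, 170, 170, 170, 171, 171, 172]
1 [344, 130, 131, 129, 129, 129, 130, 130, 130, 130, 130, 130, 118, 86, 69, 85, 97, 99, 99, 124, 160, 172, 172, 172, 172]
1 [354, 132, 131, 131, 131, 131, 131, 131, 132, 131, 131, 131, 118, 85, 68, 84, 95, 99, 100, 110, 154, 172, 171, 171, 171]
2 [342, 131, 131, 131, 131, 130, 130, 130, 130, 127, 127, 106, 70, 76, 93, 98, 100, 99, 152, 174, 173, 173, 173, 173, 173]
2 [352, 132, 132, 132, 131, 132, 131, 131, 131, 131, 131, 102, 66, 80, 95, 100, 99, 111, 156, 174, 173, 173, 172, 172, 172]
0 [359.5 251.6] 4 [357.9 248.7] 8 [356.3 245.8] 10 [355.6 244.5] 
0 [362.8 259.1] 4 [361.  255.9] 8 [359.3 252.8] 10 [358.5 251.3] 
0 [365.2 263.9] 4 [363.3 260.4] 8 [361.5 257.1] 10 [360.7 255.6]
```

```bash
python3 - <<'E'
from h import *
xy=[.423,-.0075]
move_l([*xy,.0600-.0100],.012);sleep(.2);s=st('10mm');snap('left_p3')
f,T=wrist()
for dz in (0,10,12,13,14,15,16): print(dz,np.round(proj(f,T,[.423,.0425,.048-dz/1e3]),1),end=' ')
g=f['img'].mean(2)
print()
for c in (346,352,356): print(c,g[244:272,c].astype(int).tolist())
im=f['img'][170:300,285:395,::-1];a=cv2.resize(im,None,fx=3.6,fy=4.4,interpolation=cv2.INTER_CUBIC)
cv2.imwrite('pics/lp3.png',a)
f=grab_frame('side');cv2.imwrite('pics/side_l3.png',f['img'][:,:,::-1])
E
```

```text
10mm 21.68 [423.    -7.3   49.97] F [-0.74  4.1   5.68]
0 [367.3 267.4] 10 [362.6 258.7] 12 [361.7 257.1] 13 [361.2 256.3] 14 [360.8 255.5] 15 [360.4 254.7] 16 [359.9 254. ] 
346 [132, 132, 131, 131, 132, 131, 131, 131, 129, 101, 63, 78, 94, 100, 100, 100, 119, 130, 144, 166, 175, 174, 174, 174, 174, 173, 173, 173]
352 [132, 133, 132, 132, 132, 132, 131, 131, 122, 91, 66, 82, 96, 98, 100, 103, 121, 131, 144, 166, 174, 174, 174, 174, 173, 172, 172, 172]
356 [133, 133, 132, 132, 132, 132, 132, 132, 120, 87, 69, 87, 97, 99, 100, 107, 123, 131, 124, 138, 165, 173, 174, 173, 173, 172, 172, 172]
```

View pics/lp3.png

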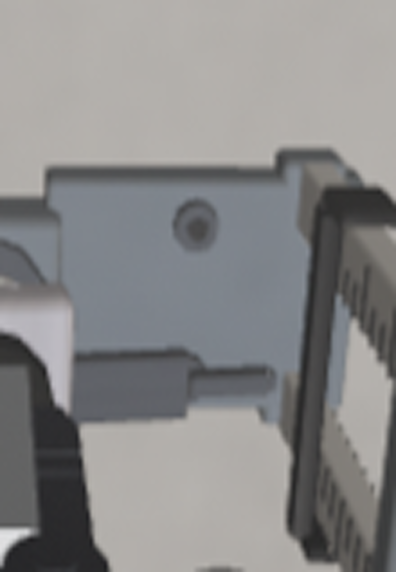

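```bash
python3 - <<'E'
from h import *
move_l([.423,-.0075,.0489],.006);sleep(.2);s=st('now');
f,T=wrist()
for dz in (12,13,14,15,16,17): print(dz,np.round(proj(f,T,[.423,.0425,.048-dz/1e3]),1),end=' ')
g=f['img'].mean(2)
print()
for c in (350,354,356): print(c,g[248:268,c].astype(int).tolist())
f=grab_frame('side');cv2.imwrite('pics/side_l4.png',f['img'][:,:,::-1])
a=[cv2.resize(cv2.imread(p)[235:285,185:235],None,fx=7.8,fy=11,interpolation=cv2.INTER_CUBIC) for p in ('pics/side0.png','pics/side_l4.png')]
cv2.imwrite('pics/sl.png',np.hstack(a))
E
```

```text
now 22.36 [423.02  -7.31  48.89] F [0.3  3.67 4.76]
12 [362.2 257.9] 13 [361.7 257.1] 14 [361.3 256.3] 15 [360.9 255.5] 16 [360.4 254.7] 17 [360. 254.] 
350 [132, 132, 131, 131, 114, 81, 71, 88, 97, 99, 100, 107, 123, 130, 130, 151, 169, 174, 173, 173]
354 [132, 132, 132, 132, 113, 78, 73, 91, 99, 100, 100, 113, 127, 131, 130, 150, 170, 174, 174, 173]
356 [132, 133, 132, 132, 113, 79, 75, 92, 99, 100, 100, 113, 128, 132, 130, 143, 165, 174, 174, 173]
```

View pics/sl.png

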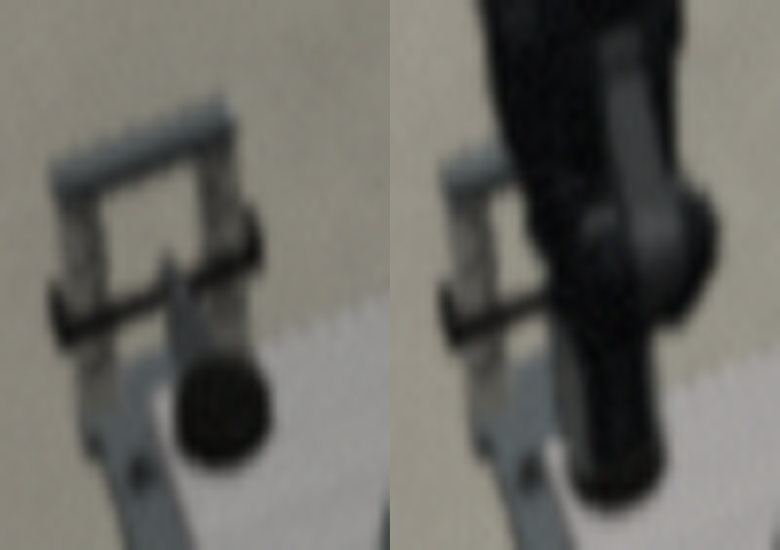

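By the wrist camera, the left drop is about 14.8 mm. The touch-based estimate is about 16 mm and the bar is at about 15.4 mm, so the pointer lies on the bar. I hold it there for a second, release, and go to hover over the right pad.

```bash
python3 - <<'E'
from h import *
sleep(1.3);st('held')
move_l([.423,-.0075,.070],.03);sleep(.1);st('released')
f,T=wrist();g=f['img'].mean(2);print(np.round(proj(f,T,[.423,.0425,.048]),1),g[242:262,348].astype(int).tolist())
move_l([.423,-.0075,.14],.12)
pose=np.load('pose2.npy');hover('right',[.533,-.1155],pose)
im=cv2.imread('pics/hov_right.png')[180:300,220:400];cv2.imwrite('pics/hr.png',cv2.resize(im,None,fx=4,fy=4,interpolation=cv2.INTER_CUBIC))
E
```

```text
held 23.76 [422.99  -7.3   48.88] F [-0.18  4.57  4.75]
released 24.71 [422.77  -7.52  69.79] F [-1.1   0.52  0.37]
[358.7 251.4] [130, 131, 130, 131, 130, 130, 112, 79, 75, 93, 99, 99, 99, 150, 171, 171, 170, 170, 170, 170]
ik [-0.34876561  0.42953977 -0.37509873  0.76615782  0.         -1.93610977]
right_pad [277.9 238. ] 0.89 xy [ 0.5339 -0.1143] model [ 0.53734487 -0.11571226]
mask 17737 [np.float64(330.0), np.float64(286.0)] 207 453 208 364 xy [ 0.495  -0.0748]
27.7167 [0.09147624 0.23361354 0.31498848] [ 0.53396215 -0.11579697  0.10123529]
```

View pics/hr.png

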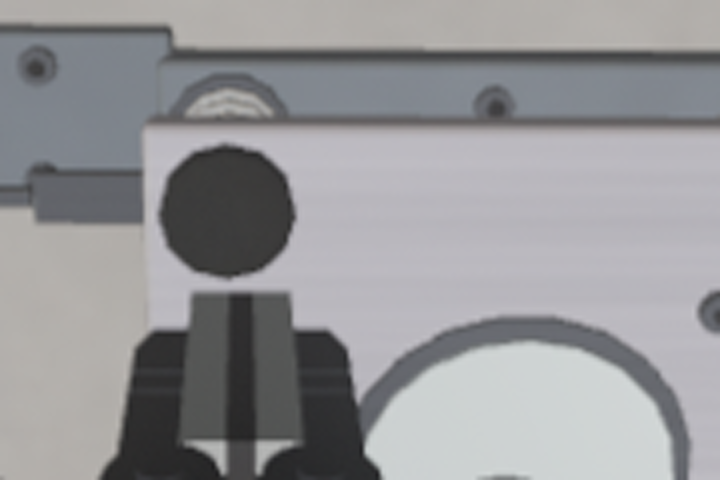

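The right pad is at image (277, 232.8) and the fingertips at column 280. The left pointer is back at its rest row. Now I touch the right pad and press it partway.

```bash
cat > rb.py <<'E'
from h import *
xy=[.534,-.1165]
def blade(dzs):
    f,T=wrist();c0=None
    for dz in dzs:
        p=proj(f,T,[.584,-.1165,.048-dz/1e3]);print(dz,np.round(p,1),end=' ');c0=p[0] if c0 is None else c0
    print();g=f['img'].mean(2)
    for c in (6,10,14): print(int(c0)+c,g[244:272,int(c0)+c].astype(int).tolist())
    return f
E
python3 - <<'E'
from rb import *
move_l([*xy,.068],.06);sleep(.2);st('above');blade([0])
print('hit',move_l([*xy,.055],.008,until_force=1.0));sleep(.2);s=st('touch');blade([0,1])
move_l([*xy,s['position'][2]-.0105],.015);sleep(.2);st('10.5');f=blade([12,13,14,15,16])
cv2.imwrite('pics/right_p3.png',f['img'][:,:,::-1])
E
```

```text
above 28.6 [ 534.34 -116.61   68.38] F [ 0.65  0.74 -0.44]
0 [198.9 248.3] 
204 [133, 134, 134, 115, 77, 78, 97, 101, 101, 99, 152, 176, 176, 176, 176, 176, 176, 176, 176, 176, 176, 176, 176, 176, 176, 176, 176, 177]
208 [133, 132, 133, 114, 77, 78, 97, 102, 100, 98, 153, 176, 176, 177, 177, 177, 177, 176, 176, 176, 176, 176, 175, 175, 175, 175, 175, 176]
212 [132, 132, 132, 114, 76, 80, 98, 101, 100, 98, 153, 176, 176, 176, 177, 177, 176, 176, 176, 176, 176, 176, 175, 175, 175, 175, 175, 175]
hit True
touch 29.84 [ 534.   -116.44   59.96] F [ 1.61 -0.11  2.48]
0 [194.5 254.5] 1 [194.9 253.7] 
200 [134, 134, 133, 133, 133, 134, 134, 134, 134, 108, 67, 74, 95, 102, 100, 100, 137, 168, 176, 176, 177, 177, 176, 176, 176, 176, 176, 176]
204 [132, 133, 133, 133, 133, 133, 133, 133, 133, 106, 65, 77, 96, 101, 101, 100, 138, 169, 176, 177, 177, 177, 176, 176, 176, 176, 176, 176]
208 [133, 133, 132, 133, 132, 132, 132, 133, 133, 106, 65, 79, 97, 101, 100, 99, 138, 169, 176, 177, 177, 177, 176, 176, 176, 176, 176, 175]
10.5 30.93 [ 534.52 -116.58   49.62] F [2.11 0.51 6.19]
12 [196.1 253.4] 13 [196.6 252.6] 14 [197.  251.9] 15 [197.5 251.1] 16 [197.9 250.3] 
202 [132, 132, 132, 132, 133, 133, 121, 86, 63, 84, 99, 101, 100, 102, 122, 134, 131, 145, 168, 175, 176, 176, 176, 177, 177, 177, 177, 177]
206 [132, 132, 133, 133, 133, 134, 134, 102, 60, 82, 99, 101, 100, 103, 123, 133, 131, 149, 170, 176, 176, 176, 176, 176, 176, 177, 177, 177]
210 [133, 134, 134, 133, 134, 134, 134, 107, 66, 81, 99, 101, 100, 99, 119, 133, 130, 150, 170, 175, 175, 175, 175, 176, 176, 176, 176, 176]
```

```bash
python3 - <<'E'
from rb import *
move_l([*xy,.0466],.008);sleep(.2);st('final');f=blade([15,16,17,18,19,20])
cv2.imwrite('pics/right_p4.png',f['img'][:,:,::-1])
E
```

```text
final 31.68 [ 534.54 -116.6    46.86] F [2.92 0.41 6.04]
15 [196.3 253.3] 16 [196.7 252.5] 17 [197.2 251.7] 18 [197.6 250.9] 19 [198.  250.2] 20 [198.5 249.4] 
202 [132, 132, 131, 132, 133, 133, 101, 61, 80, 97, 102, 100, 100, 121, 132, 132, 133, 134, 131, 150, 170, 176, 176, 176, 176, 177, 177, 177]
206 [132, 132, 132, 132, 133, 134, 107, 66, 75, 95, 102, 100, 99, 115, 129, 133, 132, 133, 130, 150, 171, 176, 176, 176, 176, 176, 177, 177]
210 [134, 134, 134, 134, 133, 134, 114, 75, 72, 95, 101, 101, 100, 114, 128, 133, 133, 132, 130, 150, 170, 176, 176, 176, 175, 176, 176, 176]
```

```bash
python3 - <<'E'
from rb import *
move_l([*xy,.0463],.006);sleep(.2);st('final');blade([17,18,19]);sleep(1.3);st('held')
move_l([*xy,.070],.03);sleep(.1);st('released');blade([0])
move_l([*xy,.18],.12);sleep(.3);st('up')
f=grab_frame('top');a=f['img'][100:380,200:500,::-1]
g=cv2.imread('pics/top0.png')[100:380,200:500]
cv2.imwrite('pics/end.png',cv2.resize(np.hstack([g,a]),(800,373)))
E
```

```text
final 32.18 [ 534.53 -116.62   46.57] F [1.52 0.54 7.55]
17 [197. 252.] 18 [197.5 251.2] 19 [197.9 250.4] 
203 [132, 132, 131, 132, 132, 132, 102, 61, 80, 98, 101, 100, 103, 123, 133, 132, 133, 134, 132, 142, 165, 176, 176, 176, 177, 177, 177, 177]
207 [132, 132, 133, 133, 133, 133, 107, 66, 77, 97, 101, 101, 100, 115, 129, 133, 132, 133, 132, 143, 166, 176, 176, 176, 177, 177, 176, 177]
211 [134, 134, 134, 134, 134, 134, 114, 75, 72, 93, 101, 101, 101, 114, 128, 133, 132, 132, 132, 142, 165, 176, 176, 175, 176, 176, 175, 176]
held 33.53 [ 534.5  -116.6    46.56] F [2.   0.65 6.92]
released 34.58 [ 533.68 -116.4    69.69] F [ 0.29  0.52 -0.37]
0 [198.2 247.1] 
204 [133, 134, 107, 68, 82, 98, 101, 101, 110, 156, 176, 177, 176, 176, 177, 177, 176, 176, 176, 176, 176, 176, 176, 176, 176, 176, 176, 177]
208 [132, 133, 106, 68, 83, 99, 101, 101, 109, 156, 176, 176, 176, 177, 177, 177, 177, 176, 176, 176, 176, 176, 175, 175, 175, 176, 176, 176]
212 [132, 132, 107, 67, 84, 99, 101, 100, 110, 157, 176, 176, 176, 177, 177, 177, 176, 176, 176, 176, 176, 176, 175, 175, 175, 175, 175, 175]
up 35.99 [ 533.76 -116.42  179.53] F [ 0.28 -0.49  0.73]
```

View pics/end.png

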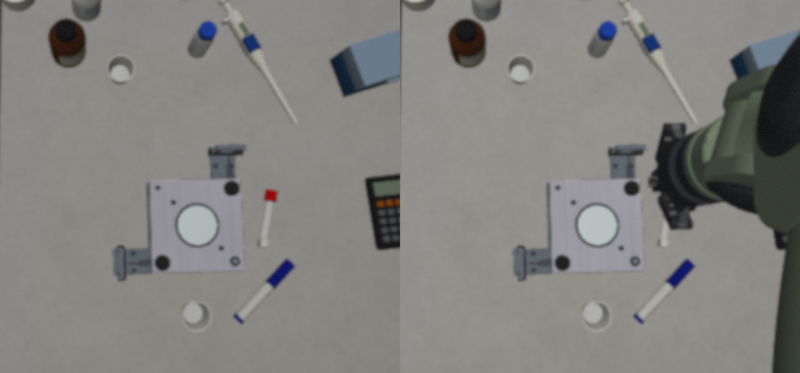

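The before and after views match: the mount, cups, marker, vial and the visible end of the tube have not moved, and the tool is clear of the mount. I'm handing in.

```bash
python3 -c "
from cell import *
print(sign_off())"
```

```text
the job is handed in; nothing more can be done
None
```

I pressed the left pad and then the right, held each still for about 1.5 s, let both spring back, and handed the job in at about 36 s of the 54 s.

| Side | Bar depth below resting pointer, fitted from two wrist views | Pointer drop at hold, wrist camera | Pointer drop at hold, from fingertip travel since touch |
|---|---|---|---|
| Left | about 15.4 mm | about 14.8 mm | about 16.1 mm |
| Right | about 18.5 mm | about 18 mm | about 19.5 mm |

- **Uncertainty:** the camera and fingertip-travel figures differ by 1.3 to 1.5 mm. I put this down to the rubber pads compressing and relied more on the camera. The bar depths are good to about 0.5 mm. By both figures the pointer is level with the 4 mm high bar, but fingertip travel puts it about 1 mm below the bar's middle on the right.
- **Check that showed nothing:** the side camera could not confirm the left pointer while it was pressed, because the gripper was in the way.
- **After release:** both pointers were back at their rest rows. The top view showed nothing moved, though the arm hid part of the tube. The contact force was near zero and the tool was 180 mm above the desk.

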